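Draw a portion of walnuts from the push dispenser

ROBOT

A 6-joint arm with a two-finger parallel gripper is mounted at the origin on the work surface. World frame = base frame: x ahead of the robot, y to its left, z up, the work surface at z = 0. Lengths are in m, angles in degrees, forces in N, time in s.
With the tool pointing down it reaches from about 0.25 to 0.725 m from the base axis. Payload 9.7 kg.
Tool frame: the origin (TCP) lies between the finger pads; the fingertips stand 11 mm ahead of it and the grasp point (between the pads) lies 8 mm behind it; z points along the fingers, y is the line along which they close (so a half turn about z gives the same grasp; the last joint's range is limited). The gripper opens to 85 mm and grips with 20 to 120 N. Pads are 22 mm wide; open, the fingers measure 114 mm over their backs; the gripper's body (76 mm by 85 mm) begins 54 mm behind the grasp point. The pads swing forward as they close: fully open they stand 13 mm farther back than shut.
Start: joints at [75.86, 4.979, 10.078, 95.1, 0, 90], TCP at [0.134, 0.533, 0.206] pointing down, gripper open.
Joint ranges: [-179.16, 179.16], [-48.56, 103.87], [-65.8, 70.77], [-126.05, 130.52], [-82.76, 87.17], [-180, 180]. Speed limits (degrees/s): [127.2, 127.2, 147.25, 180, 180, 180].

INTERFACE

Orientations are given as [roll, pitch, yaw] about the fixed x, y, z axes, in that order (R = Rz(yaw) Ry(pitch) Rx(roll)).
In Python, from workcell import monitor, cams, ticket gives the robot as it stands.
- The arm moves only by the tool carry_out, never from a script. Its argument "plan" is a list of rows, each an object with "travel": the shift along the world's x, y, z as a fraction of full scale, a list of three; "angular": the turn, a rotation vector about the world's x, y, z as a fraction of full scale, a list of three; "grip": the gripper's target within -1 to 1 (fully open at 1, half-way at 0, shut at -1). In form: [{"travel": [x, y, z], "angular": [ax, ay, az], "grip": grip}, ...]. A call has 1 to 8 rows; each row is the pose to reach, as a shift and turn from the pose commanded when the call began; what a row does not reach only later rows make up. Full scale, the value 1, is 300 mm for a shift and 0.5 rad for a turn. A row lasts 1/12 s, in which the tool goes at most 41.7 mm and 7.16 degrees, less where a joint would pass 70% of its speed; a pose out of reach is approached as far as the arm can. A call with a number of a shift or a turn outside -1 to 1 is refused whole. A call with a gripper value outside its range is refused whole. The fingers move at their own pace and stop on an object; "grip_force" is the grip in N (left out, the last holds). Time passes only in rows, so rows that repeat a pose let the fingers close. It gives the time, the measured TCP pose, the force, the opening and the grip force at its end, in the units of the state.
- monitor.get_obs(): the state, without advancing time (a new reading comes with each control period).
- cams.camera(name): name is "side" or "top"; returns a dict with "frame" (480x640x3 uint8, red, green, blue), "mtx" (3x3 intrinsics, pixels), "dist" ([k1, k2, p1, p2, k3] as OpenCV has them; the pictures are not rectified), "view" (4x4, takes a point from world to camera coordinates). Camera axes: x right, y up, looking along -z (the intrinsics and any distortion apply to the point x, -y, -z); pixel columns grow to the right and rows downward; lengths in m; the calibration is good to about 2 mm. A picture is of the moment at which its call begins. There is no depth.
- ticket.job_done(): hands the job in; it is judged then, once.
The state is a dict: "time": time; "q": joint angles; "qd": joint speeds; "joint_efforts": joint torques, N m; "ee_pos": TCP position; "tcp_rot": TCP orientation; "wrist_force": force on the tool from outside, world axes, zero at the start; "torque": the same for the moment, N m; "opening": finger opening in m; "grasp_force": force on a finger pad.
Only numpy, scipy, OpenCV 4.12 (cv2) and the standard library are available. Lean on these libraries where they do the work, as an engineer would, in place of code of your own. Each camera call takes 0.05 s, during which the arm holds its last target. There are 200 camera calls.

TASK

Push the blue beaker back under the dispenser's spout until it stands against the two rubber posts with the yellow sprung plunger pushed in, and hold it steady there for about two seconds while the two walnuts drop into it. Then set the beaker, with both walnuts in it, upright and gently on the cork coaster and let go, leaving the mug, the soap bottle and the plant where they are.

Things in the scene. Friction and masses are not known exactly. Their poses are not given: they have to be found in the camera images.
- beaker_mid (a point): Centre of the blue open-topped beaker, half-way up (45 mm above its foot). Straight round plastic beaker: 60 mm outside diameter, 90 mm tall, wall 3 mm, about 0.11 kg, standing upright on the counter. Its z axis is the beaker's axis. Grip it across its diameter about 60 mm above the foot, so that a tilted gripper's body clears the rim; 45 N does not harm it.
- dispenser: Fixed dry-food dispenser: steel base plate, black column at the back (front face at x = +70 mm), red hood, clear hopper on top (to 436 mm). Origin on the counter, exactly below the spout axis. +x is the push direction, level, from the open front in towards the column; z up. Base plate 10 mm thick, x -75 to +165, y -85 to +85 mm: the beaker goes in upright, its foot just above this plate.
- plunger (a joint): Travel (m) of the sprung yellow plunger, 0 out at rest, growing as it is pushed along the dispenser's +x; the beaker meets the posts at about 0.028. About 3 N starts it and 6.5 N holds it fully in; it springs back by itself. It draws back the gate plate under the spout: the walnuts drop from about 0.020 on.
- plunger_face (a point): Centre of the front face of the yellow plunger, 30 mm wide and 60 mm tall (40 to 100 mm above the counter), between the two stop posts. At rest it lies at x = +2 mm in the dispenser's frame, so it meets the beaker when the beaker's axis is at x = -28 mm. Axes as the dispenser's.
- walnut_a_center (a point): Centre of the lower of the two walnuts waiting on the gate in the spout: a 30 mm brown ball, 12 g.
- walnut_b_center (a point): Centre of the upper walnut, a 30 mm brown ball, 12 g.
- coaster_top (a point): Centre of the top of the round cork coaster fixed on the counter: 120 mm diameter, 6 mm thick; its top is 6 mm above the counter.
- mug_mid (a point): Centre of a white mug, 80 mm diameter, 95 mm tall, half-way up. To be left alone.
- soap_mid (a point): Centre of a green soap bottle, 64 mm diameter, 170 mm tall, half-way up. To be left alone.
- plant_mid (a point): Centre of a lilac plant pot, 92 mm diameter at its rim, 82 mm tall (plant up to 145 mm), half-way up the pot. To be left alone.
- beaker: The blue beaker again, origin at the centre of its foot's underside.
- spout (a point): Mouth of the 36 x 42 mm spout in the hood's underside, 206 mm above the counter (the gate plate lies just below it, from 200 mm). Axes as the dispenser's. The red hood spans x -28 to +140, y -65 to +65 mm and reaches up to 300 mm; below it front and sides are open. A gripper pointing straight down would hit the hood: tilt it 40 to 45 degrees, its body leaning out to the front (-x).
- stop (a point): Point midway between the two upright rubber stop posts, 65 mm above the counter, at x = +25.5 mm, y = 0 in the dispenser's frame. The posts (12 mm diameter, 35 to 95 mm above the counter) stand 25.5 mm either side of it along y. A 60 mm beaker pressed against both has its axis exactly below the spout, at the dispenser's x = y = 0.
Things that resemble listed ones, but are neither listed nor needed, are in the scene too. Of the things that look like the beaker, the middle-sized one is meant. Several things look just like the part that bears coaster_top: the one meant starts farthest to the robot's right.

How it is judged (in metres and radians):
On the way:
1. the beaker, upright, is held back against the posts with the plunger in and both walnuts lie in it, for a second (value of joint plunger above 0.022 m and x of beaker_mid in the frame of dispenser above -0.008 m and angle between beaker_mid's own z axis and vertical below 0.2 rad and horizontal distance between each of walnut_a_center, walnut_b_center and beaker_mid below 0.028 m and z of walnut_a_center in the frame of beaker_mid between -0.045 and 0.05 m and z of walnut_b_center in the frame of beaker_mid between -0.045 and 0.05 m), for 1 s.
At the end, for the whole second after the job is handed in: The beaker stands upright (within 4.5 degrees) and at rest on the coaster, wholly on it (axes within 32 mm), released, with both walnuts inside; the plunger has sprung back out (within 4 mm) (horizontal distance between beaker_mid and coaster_top below 0.032 m and z of beaker_mid in the frame of coaster_top between 0.041 and 0.049 m and angle between beaker_mid's own z axis and vertical below 0.08 rad and linear speed of beaker below 0.02 m/s and horizontal distance between each of walnut_a_center, walnut_b_center and beaker_mid below 0.028 m and z of each of walnut_a_center, walnut_b_center in the frame of beaker_mid below 0.05 m and value of joint plunger below 0.004 m); the robot touches nothing.
It fails at once if the beaker is dropped or thrown (linear speed of beaker above 0.8 m/s and contact force between beaker and the fingers below 0.1 N).
It fails at once if the mug, the soap bottle or the plant is pushed more than 25 mm or knocked over (distance of any of mug_mid, soap_mid, plant_mid from where it was at the start of the episode above 0.025 m).
It also fails if it takes over 64 s, if anything falls off the work surface, if the arm or the gripper's body presses on something with over 40 N, if the wrist force passes 120 N, or if a joint passes its speed limit or range.

## Working session

There is one attempt and no reset: what is moved stays moved. The work goes in short steps, Python scripts to look and compute and a tool call to move; the robot and the scene stay as the last step left them, time stands still between calls to the robot, and variables do not carry over. Pictures are saved under pics/ and viewed, at most 10 in all, crops included, and the job is handed in when it is done.

Besides the shell and the picture viewer there is one more tool, called after "Emit:" as name(argument=value, ...), one argument or row to a line, values as JSON. carry_out: Moves the arm, as the interface text tells. Its arguments: {"type":"object","properties":{"plan":{"type":"array","items":{"type":"object","properties":{"travel":{"type":"array","items":{"type":"number"}},"angular":{"type":"array","items":{"type":"number"}},"grip":{"type":"number"}}}},"grip_force":{"type":"number"}},"required":["plan"]}

```bash
mkdir -p pics; ls; cat > h.py <<'E'
import numpy as np, cv2
from workcell import monitor, cams, ticket
def snap(n,save=None):
    c=cams.camera(n)
    if save: cv2.imwrite(save,c["frame"][:,:,::-1])
    return c
def ray(c,px):
    p=cv2.undistortPoints(np.array([[px]],float),np.array(c["mtx"]),np.array(c["dist"]))[0,0]
    V=np.array(c["view"]);R=V[:3,:3];o=-R.T@V[:3,3]
    d=R.T@np.array([p[0],-p[1],-1]);return o,d/np.linalg.norm(d)
def onz(c,px,z):
    o,d=ray(c,px);return o+d*(z-o[2])/d[2]
def proj(c,P):
    V=np.array(c["view"]);q=V[:3,:3]@np.array(P)+V[:3,3]
    return cv2.projectPoints(np.array([[q[0],-q[1],-q[2]]]),np.zeros(3),np.zeros(3),np.array(c["mtx"]),np.array(c["dist"]))[0].ravel()
E
python3 - <<'E'
from h import *
print(monitor.get_obs())
for n in("top","side"):
    c=snap(n,f"pics/{n}0.png");o,d=ray(c,(320,240));print(n,o.round(3),d.round(3),np.array(c["mtx"]).round(0).tolist(),c["dist"])
E
```

```text
pics
{'time': 0.0, 'q': array([7.58603593e+01, 5.00991327e+00, 1.00339530e+01, 9.50996936e+01,
       2.35763045e-04, 8.99999923e+01]), 'qd': array([ 0.03662717, -0.02115346, -0.09913238,  0.04094569, -0.00385126,
       -0.02649785]), 'joint_efforts': array([-1.96406807e-03, -5.20378697e+01,  4.64809012e+01,  1.60213339e-02,
        1.70552255e-05,  9.15157017e-06]), 'ee_pos': array([0.13429062, 0.53307739, 0.20568999]), 'tcp_rot': array([-1.79924346e+02, -2.35773071e-04,  1.65860367e+02]), 'wrist_force': array([0.1751764 , 0.03300668, 0.36079582]), 'torque': array([-0.00497366, -0.00153652, -0.01343417]), 'grasp_force': 0.0, 'opening': 0.08556729366011183}
top [0.346 0.007 1.546] [ 0.144 -0.004 -0.99 ] [[618.0, 0.0, 315.0], [0.0, 618.0, 240.0], [0.0, 0.0, 1.0]] [0.01458987 0.         0.         0.         0.        ]
side [ 0.4   -0.775  1.108] [ 0.112  0.649 -0.753] [[590.0, 0.0, 315.0], [0.0, 590.0, 247.0], [0.0, 0.0, 1.0]] [-0.02297069  0.          0.          0.          0.        ]
```

View pics/top0.png

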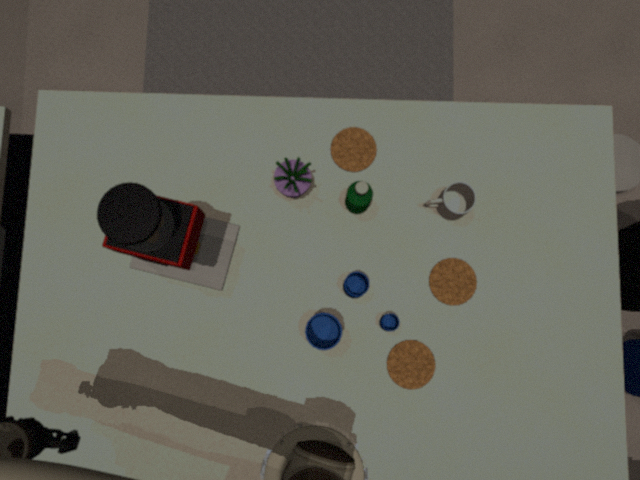

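View pics/side0.png

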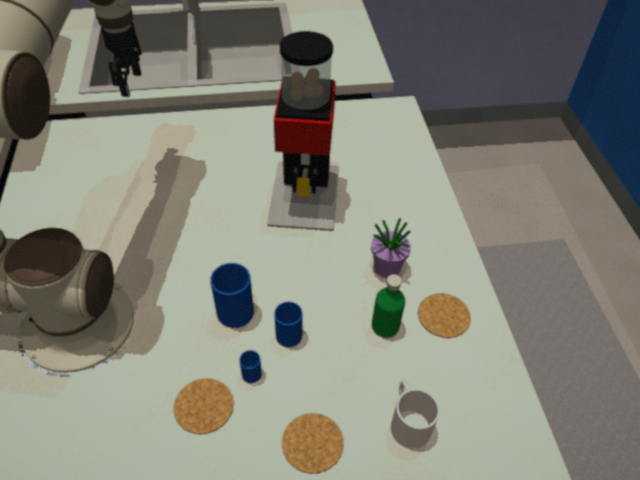

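The top view shows three blue beakers: large at (324,330), middle at (356,284) and small at (389,322). The middle-sized one is meant. There are three coasters at (354,149), (411,364) and (453,281). The one at (453,281) is farthest right in the image, which is the robot's right (−y). The dispenser is at about (165,230) with its open front facing image right.

```bash
cat > m.py <<'E'
from h import *
T=snap("top");S=snap("side")
def blobs(c,lo,hi,amin=80):
    hsv=cv2.cvtColor(c["frame"],cv2.COLOR_RGB2HSV);m=cv2.inRange(hsv,lo,hi)
    m=cv2.morphologyEx(m,cv2.MORPH_CLOSE,np.ones((3,3)))
    return [k for k in cv2.findContours(m,cv2.RETR_EXTERNAL,cv2.CHAIN_APPROX_NONE)[0] if cv2.contourArea(k)>amin]
if __name__=="__main__":
    for nm,c in(("top",T),("side",S)):
        for col,lo,hi,z in(("cork",(8,90,90),(20,255,255),.006),("blue",(100,120,40),(125,255,255),.09),("red",(0,180,60),(4,255,255),.3),("green",(55,150,20),(80,255,160),.1),("lilac",(125,60,60),(150,255,255),.08),("yel",(22,150,80),(32,255,255),.07)):
            for k in blobs(c,lo,hi,40):
                x,y,w,h=cv2.boundingRect(k);print(nm,col,(x,y,w,h),int(cv2.contourArea(k)),onz(c,(x+w/2-.5,y+h/2-.5),z).round(3))
    g=cv2.cvtColor(T["frame"],cv2.COLOR_RGB2BGR)
    a=cv2.resize(g[170:300,90:250],None,fx=4,fy=4,interpolation=cv2.INTER_CUBIC)[:520]
    cv2.imwrite("pics/disp.png",a)
    cv2.imwrite("pics/bk.png",cv2.resize(g[240:400,300:500],None,fx=3.5,fy=3.5,interpolation=cv2.INTER_CUBIC))
E
python3 m.py
```

```text
top cork (387, 340, 48, 49) 1772 [ 0.27  -0.23   0.006]
top cork (429, 258, 47, 47) 1666 [ 0.476 -0.332  0.006]
top cork (331, 127, 45, 45) 1513 [ 0.809 -0.078  0.006]
top blue (380, 314, 19, 17) 210 [ 0.369 -0.166  0.09 ]
top blue (306, 313, 36, 36) 952 [ 0.345 -0.014  0.09 ]
top blue (344, 272, 25, 25) 439 [ 0.456 -0.087  0.09 ]
top red (103, 205, 95, 61) 345 [0.528 0.348 0.3  ]
top green (346, 184, 25, 29) 375 [ 0.66  -0.088  0.1  ]
top lilac (276, 180, 34, 17) 232 [0.685 0.071 0.08 ]
side cork (282, 414, 62, 59) 2776 [ 0.477 -0.335  0.006]
side cork (174, 379, 60, 55) 2478 [ 0.272 -0.232  0.006]
side cork (418, 294, 53, 44) 1717 [ 0.81  -0.081  0.006]
side blue (240, 351, 21, 31) 475 [ 0.372 -0.201  0.09 ]
side blue (275, 302, 27, 45) 943 [ 0.455 -0.115  0.09 ]
side blue (211, 264, 42, 63) 2043 [ 0.344 -0.028  0.09 ]
side blue (568, 0, 72, 208) 9010 [1.454 0.531 0.09 ]
side red (275, 82, 60, 73) 1853 [0.537 0.282 0.3  ]
side green (373, 288, 31, 49) 1076 [ 0.662 -0.118  0.1  ]
side green (380, 233, 27, 15) 127 [0.716 0.075 0.1  ]
side lilac (372, 238, 37, 39) 779 [0.704 0.042 0.08 ]
side yel (297, 178, 12, 18) 170 [0.536 0.304 0.07 ]
```

View pics/disp.png

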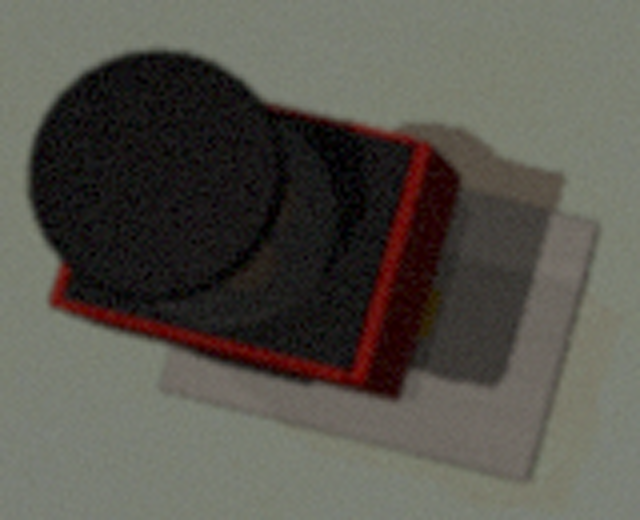

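View pics/bk.png

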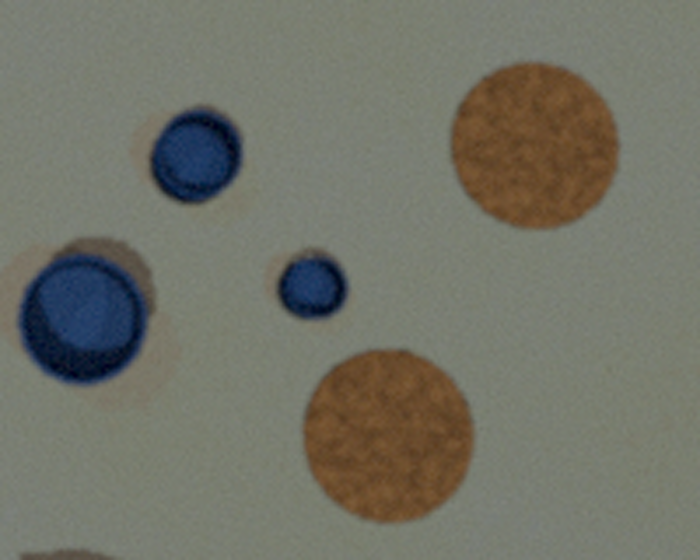

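The crop confirms both choices. The middle-sized beaker is at (356,284) and the coaster meant is at (453,281), with y=−0.332, the smallest of the three. The dispenser crop shows the plate's front corners at crop (598,222) and (528,478), plus the hood's top corners.

```bash
cat > m2.py <<'E'
from m import *
def f(u,v):return (90+u/4-.4,170+v/4-.4)
def fit(loc,W):
    loc=np.array(loc,float);W=np.array(W)
    a=loc-loc.mean(0);b=W-W.mean(0)
    th=np.arctan2((a[:,0]*b[:,1]-a[:,1]*b[:,0]).sum(),(a*b).sum())
    R=np.array([[np.cos(th),-np.sin(th)],[np.sin(th),np.cos(th)]])
    t=W.mean(0)-R@loc.mean(0);return np.degrees(th).round(2),t.round(4),(W-(loc@R.T+t)).round(4).tolist()
# top: image up=+x world; dispenser +x ~ world +y => dispenser +y ~ world -x (image down)
pl=[onz(T,f(598,222),.01)[:2],onz(T,f(528,478),.01)[:2],onz(T,f(162,388),.01)[:2]]
print("plate front corners",np.round(pl,3).tolist(),"len",np.linalg.norm(pl[0]-pl[1]))
print(fit([(-.075,-.085),(-.075,.085)],pl[:2]))
hd=[onz(T,f(*p),.3)[:2] for p in((428,142),(355,382),(50,305))]
print(fit([(-.028,-.065),(-.028,.065),(.140,.065)],hd))
print("all",fit([(-.075,-.085),(-.075,.085),(-.028,-.065),(-.028,.065),(.140,.065)],pl[:2]+hd))
ps=[onz(S,p,.01)[:2] for p in((334,228),(269,225))]
print("side",fit([(-.075,-.085),(-.075,.085)],ps))
# beaker
for c,z in((T,.09),):
    k=[k for k in blobs(c,(100,120,40),(125,255,255)) if 400<cv2.contourArea(k)<600][0]
    (e,ax,_)=cv2.fitEllipse(k);print("beaker",e,ax,onz(c,e,z))
print("beaker side axis px",288.2,"rim top 302 ->",[proj(S,(.456,-.088,z)).round(1).tolist() for z in(0,.045,.09)])
# mug white via top
E
python3 m2.py
```

```text
plate front corners [[0.602, 0.205], [0.439, 0.241], [0.489, 0.471]] len 0.16614791316691063
(np.float64(77.51), array([0.5367, 0.296 ]), [[-0.0019, 0.0004], [0.0019, -0.0004]])
(np.float64(77.53), array([0.536 , 0.2968]), [[-0.001, 0.0011], [0.0012, 0.003], [-0.0002, -0.0041]])
all (np.float64(77.6), array([0.5363, 0.2965]), [[-0.0016, -0.0002], [0.0022, -0.0008], [-0.0013, 0.0014], [0.001, 0.0034], [-0.0002, -0.0038]])
side (np.float64(79.64), array([0.5374, 0.296 ]), [[-0.0029, 0.0005], [0.0029, -0.0005]])
beaker (355.653564453125, 284.15032958984375) (22.404300689697266, 24.9990291595459) [ 0.45516116 -0.08655058  0.09      ]
beaker side axis px 288.2 rim top 302 -> [[287.8, 336.3], [287.5, 325.0], [287.1, 313.1]]
```

Positions measured so far:
- **Dispenser:** (0.536, 0.2965), push yaw about 77.7°. The plate and hood agree within about 4 mm.
- **Beaker:** (0.456, −0.087).
- **Coaster:** (0.476, −0.333).

The heights, sizes and reach fit. I'm moving now, keeping inside the dispenser's radius.

Emit:
carry_out(
  plan=[
    {"travel": [0.22,-0.78,0.23],"angular": [0,0,-1],"grip": 1},
    {"travel": [0.22,-0.78,0.23],"angular": [0,0,-1],"grip": 1},
    {"travel": [0.22,-0.78,0.23],"angular": [0,0,-1],"grip": 1},
    {"travel": [0.22,-0.78,0.23],"angular": [0,0,-1],"grip": 1},
    {"travel": [0.22,-0.78,0.23],"angular": [0,0,-1],"grip": 1},
    {"travel": [0.22,-0.78,0.23],"angular": [0,0,-1],"grip": 1},
    {"travel": [0.22,-0.78,0.23],"angular": [0,0,-1],"grip": 1},
  ],
  grip_force=45,
)

```text
time: 0.88
ee_pos: [0.2012, 0.2952, 0.2785]
tcp_rot: [179.8, 0.0, 137.1]
wrist_force: [-0.6, 0.6, -0.1]
opening: 0.0855
grasp_force: 0.0
```

Emit:
carry_out(
  plan=[
    {"travel": [0.47,-0.87,0.07],"angular": [0,0,-1],"grip": 1},
    {"travel": [0.47,-0.87,0.07],"angular": [0,0,-1],"grip": 1},
    {"travel": [0.47,-0.87,0.07],"angular": [0,0,-1],"grip": 1},
    {"travel": [0.47,-0.87,0.07],"angular": [0,0,-1],"grip": 1},
    {"travel": [0.47,-0.87,0.07],"angular": [0,0,-1],"grip": 1},
    {"travel": [0.47,-0.87,0.07],"angular": [0,0,-1],"grip": 1},
    {"travel": [0.47,-0.87,0.07],"angular": [0,0,-1],"grip": 1},
    {"travel": [0.47,-0.87,0.07],"angular": [0,0,-1],"grip": 1},
  ],
)

```text
time: 1.55
ee_pos: [0.3433, 0.0334, 0.2962]
tcp_rot: [180.0, 0.1, 108.2]
wrist_force: [-0.3, 0.8, 0.1]
opening: 0.0856
grasp_force: 0.0
```

Emit:
carry_out(
  plan=[
    {"travel": [0.3,-0.8,0],"angular": [0,0,-1],"grip": 1},
    {"travel": [0.3,-0.8,0],"angular": [0,0,-1],"grip": 1},
    {"travel": [0.3,-0.8,0],"angular": [0,0,-1],"grip": 1},
    {"travel": [0.3,-0.8,0],"angular": [0,0,-1],"grip": 1},
    {"travel": [0.3,-0.8,0],"angular": [0,0,-1],"grip": 1},
    {"travel": [0.3,-0.8,0],"angular": [0,0,-1],"grip": 1},
    {"travel": [0.3,-0.8,0],"angular": [0,0,-1],"grip": 1},
    {"travel": [0.3,-0.8,0],"angular": [0,0,-1],"grip": 1},
  ],
)

```text
time: 2.22
ee_pos: [0.4319, -0.2034, 0.2949]
tcp_rot: [-179.9, -0.0, 79.7]
wrist_force: [-0.2, -0.2, 0.4]
opening: 0.0852
grasp_force: 0.0
```

Emit:
carry_out(
  plan=[
    {"travel": [0,0,0],"angular": [0.97,-0.21,0],"grip": 1},
    {"travel": [0,0,0],"angular": [0.97,-0.21,0],"grip": 1},
    {"travel": [0,0,0],"angular": [0.97,-0.21,0],"grip": 1},
    {"travel": [0,0,0],"angular": [0.97,-0.21,0],"grip": 1},
    {"travel": [0,0,0],"angular": [0.97,-0.21,0],"grip": 1},
    {"travel": [0,0,0],"angular": [0.97,-0.21,0],"grip": 1},
  ],
)

```text
time: 2.72
ee_pos: [0.4311, -0.2016, 0.2954]
tcp_rot: [179.1, -28.4, 80.0]
wrist_force: [-0.2, 0.2, 0.6]
opening: 0.0853
grasp_force: 0.0
```

```bash
cat > d.py <<'E'
from h import *
from scipy.spatial.transform import Rotation as Ro
def delta(P,back=0,yaw=77.7,tilt=43,fwd=.004):
    y=np.radians(yaw);t=np.radians(tilt);u=np.array([np.cos(y),np.sin(y),0]);v=np.array([-np.sin(y),np.cos(y),0])
    z=u*np.sin(t)-np.array([0,0,np.cos(t)]);Y=-v;R=np.c_[np.cross(Y,z),Y,z]
    o=monitor.get_obs();tgt=np.array(P)+(fwd-back)*z
    Rc=Ro.from_euler("xyz",o["tcp_rot"],degrees=True)
    rv=(Ro.from_matrix(R)*Rc.inv()).as_rotvec()
    print("tgt",tgt.round(4),"travel",((tgt-o["ee_pos"])/.3).round(3),"ang",(rv/.5).round(3),"q",o["q"].round(0),"t",round(o["time"],2))
E
python3 -c "
from d import *
delta((.456,-.088,.06),.13);delta((.456,-.088,.06),0)"
```

```text
tgt [ 0.4377 -0.172   0.1522] travel [ 0.022  0.099 -0.478] ang [ 0.505 -0.072 -0.062] q [-41.   9.  19. 115.  25.  56.] t 2.72
tgt [ 0.4566 -0.0853  0.0571] travel [ 0.085  0.388 -0.794] ang [ 0.505 -0.072 -0.062] q [-41.   9.  19. 115.  25.  56.] t 2.72
```

Emit:
carry_out(
  plan=[
    {"travel": [0.01,0.05,-0.2],"angular": [0.25,-0.035,-0.03],"grip": 1},
    {"travel": [0.022,0.1,-0.48],"angular": [0.505,-0.07,-0.06],"grip": 1},
    {"travel": [0.022,0.1,-0.48],"angular": [0.505,-0.07,-0.06],"grip": 1},
    {"travel": [0.022,0.1,-0.48],"angular": [0.505,-0.07,-0.06],"grip": 1},
    {"travel": [0.022,0.1,-0.48],"angular": [0.505,-0.07,-0.06],"grip": 1},
    {"travel": [0.022,0.1,-0.48],"angular": [0.505,-0.07,-0.06],"grip": 1},
  ],
)

```text
time: 3.22
ee_pos: [0.438, -0.17, 0.1536]
tcp_rot: [179.8, -42.9, 78.1]
wrist_force: [0.5, -1.1, 0.8]
opening: 0.0853
grasp_force: 0.0
```

```bash
python3 -c "
from d import *
delta((.456,-.088,.06),0)
c=snap('side');t=snap('top')
a=cv2.resize(c['frame'][220:400,180:360,::-1],(560,560),interpolation=2);b=t['frame'][200:380,280:420,::-1]
b=cv2.resize(b,(0,0),fx=560/180,fy=560/180)
cv2.imwrite('pics/pre.png',np.hstack([a,b])[:, :800])"
```

```text
tgt [ 0.4566 -0.0853  0.0571] travel [ 0.062  0.282 -0.322] ang [ 0.004  0.004 -0.008] q [-44.  12.   2. 105.  35.  50.] t 3.22
```

View pics/pre.png

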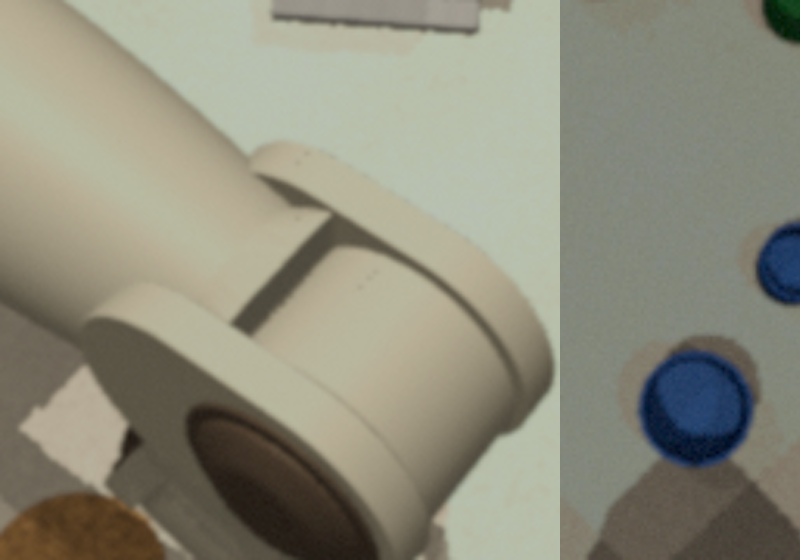

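In the side crop the arm hides the beaker. The top crop shows the beaker undisturbed. I'll advance along the tool axis and close.

Emit:
carry_out(
  plan=[
    {"travel": [0.015,0.07,-0.08],"angular": [0,0,0],"grip": 1},
    {"travel": [0.03,0.14,-0.16],"angular": [0,0,0],"grip": 1},
    {"travel": [0.04,0.19,-0.22],"angular": [0,0,0],"grip": 1},
    {"travel": [0.05,0.23,-0.265],"angular": [0,0,0],"grip": 1},
    {"travel": [0.057,0.26,-0.3],"angular": [0,0,0],"grip": 1},
    {"travel": [0.062,0.28,-0.322],"angular": [0,0,0],"grip": 1},
    {"travel": [0.062,0.28,-0.322],"angular": [0,0,0],"grip": 1},
    {"travel": [0.062,0.28,-0.322],"angular": [0,0,0],"grip": 1},
  ],
)

```text
time: 3.98
ee_pos: [0.4572, -0.088, 0.0574]
tcp_rot: [179.6, -42.9, 78.1]
wrist_force: [0.3, -1.6, 0.0]
opening: 0.0858
grasp_force: 0.0
```

```bash
python3 -c "
from d import *
delta((.456,-.088,.06),0);print(monitor.get_obs()['wrist_force'])
c=snap('side');t=snap('top')
cv2.imwrite('pics/g.png',np.hstack([cv2.resize(x['frame'][a:a+160,b:b+160,::-1],(400,400),interpolation=2) for x,a,b in((c,240,200),(t,210,280))]))"
```

```text
tgt [ 0.4566 -0.0853  0.0571] travel [-0.002  0.009 -0.001] ang [ 0.005  0.009 -0.004] q [-36.   8. -13.  89.  39.  59.] t 3.98
[ 0.26405756 -1.56135168  0.00962067]
```

View pics/g.png

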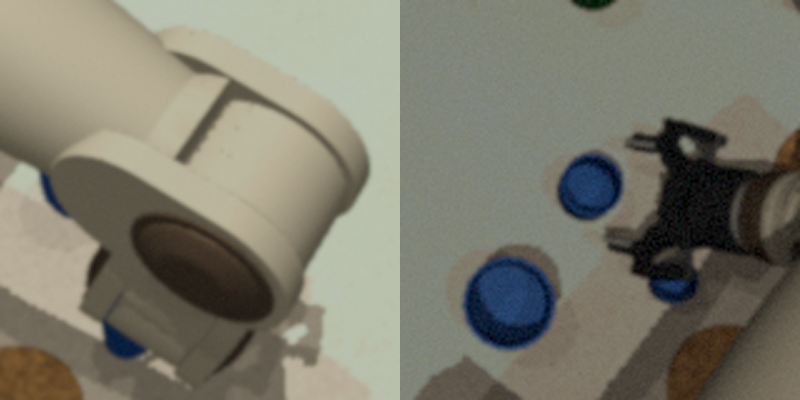

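The top crop shows the beaker still at (356,284). The open fingertips are at about (372,267) and (363,306), short of straddling it. I'll convert those pixels and compare them with the reported TCP.

```bash
python3 -c "
from d import *
t=snap('top')
for z in(.05,.07):print([onz(t,p,z).round(4).tolist() for p in((372,267),(363,306))])
o=monitor.get_obs();print(o['ee_pos'],proj(t,o['ee_pos']),o['time'])
cv2.imwrite('pics/g2.png',cv2.resize(t['frame'][235:335,330:450,::-1],(720,600),interpolation=2))"
```

```text
[[0.501, -0.128, 0.05], [0.406, -0.1078, 0.05]]
[[0.4989, -0.1262, 0.07], [0.4052, -0.1063, 0.07]]
[ 0.45715451 -0.08855032  0.05687659] [355.59681829 284.35051133] 4.1333
```

View pics/g2.png

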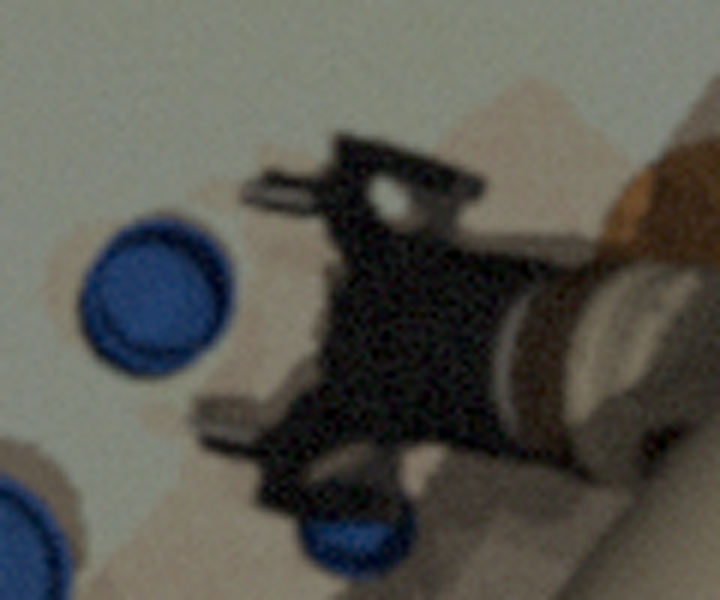

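```bash
python3 -c "
from d import *
t=snap('top');s=snap('side');o=monitor.get_obs()
R=Ro.from_euler('xyz',o['tcp_rot'],degrees=True).as_matrix();print(R.round(3).tolist())
print('start TCP proj',proj(t,(.1343,.5331,.2057)),proj(s,(.1343,.5331,.2057)))
for k in(-.06,-.03,0,.011):
  print(k,[proj(t,o['ee_pos']+R@np.array([0,yy,k])).round(1).tolist() for yy in(-.05,.05)])
a=cv2.imread('pics/top0.png')[400:470,0:110];b=cv2.imread('pics/side0.png')[20:110,80:160]
cv2.imwrite('pics/st.png',np.hstack([cv2.resize(a,(440,280),interpolation=2),cv2.resize(b,(249,280),interpolation=2)]))"
```

```text
[[0.153, 0.977, 0.147], [0.716, -0.212, 0.666], [0.682, 0.003, -0.732]]
start TCP proj [ 60.47536815 424.98931441] [135.13403309  98.58789456]
-0.06 [[368.9, 308.3], [378.6, 266.7]]
-0.03 [[359.6, 306.5], [369.3, 265.6]]
0 [[350.7, 304.7], [360.3, 264.4]]
0.011 [[347.5, 304.1], [357.1, 264.0]]
```

View pics/st.png

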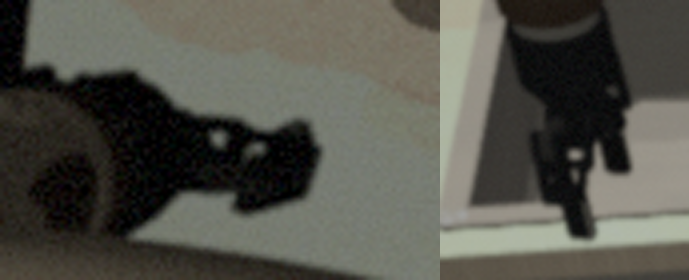

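The observed tips match a point about 33 mm behind the reported TCP. I'll check that against the start picture. There the side-view tips are at about (138,75) and (125,96), and the top-view near finger is around (72,441).

```bash
python3 -c "
from d import *
t=snap('top');s=snap('side')
R=Ro.from_euler('xyz',[-179.92,0,165.86],degrees=True).as_matrix();P=np.array([.1343,.5331,.2057])
for k in(-.06,-.03,0,.011):
  print(k,*[proj(c,P+R@np.array([0,yy,k])).round(1).tolist() for c in(s,t) for yy in(-.05,.05)])
print('base',proj(t,(0,0,0)),proj(s,(0,0,0)))
print('plate corners',proj(s,(0,.095,0)),proj(t,(0.095,0,0)))
"
```

```text
-0.06 [123.5, 90.0] [136.3, 67.0] [72.0, 436.6] [24.4, 422.6]
-0.03 [126.3, 100.3] [138.7, 77.3] [77.7, 434.1] [31.3, 420.4]
0 [128.9, 110.4] [141.1, 87.3] [83.2, 431.6] [37.8, 418.4]
0.011 [129.9, 114.0] [141.9, 90.9] [85.1, 430.8] [40.1, 417.6]
base [313.40701952 476.19407745] [ 78.44568696 323.94654784]
plate corners [ 83.36602279 289.52071881] [314.55170461 434.96603421]
```

In both pictures the tips lie 33–40 mm short of where the reported TCP says they are, along the tool axis. The pose reading is long by about 33 mm, so I'm advancing 30 mm further and looking again.

Emit:
carry_out(
  plan=[
    {"travel": [0.004,0.02,-0.02],"angular": [0,0,0],"grip": 1},
    {"travel": [0.008,0.04,-0.04],"angular": [0,0,0],"grip": 1},
    {"travel": [0.012,0.058,-0.058],"angular": [0,0,0],"grip": 1},
    {"travel": [0.013,0.073,-0.073],"angular": [0,0,0],"grip": 1},
    {"travel": [0.013,0.073,-0.073],"angular": [0,0,0],"grip": 1},
    {"travel": [0.013,0.073,-0.073],"angular": [0,0,0],"grip": 1},
  ],
)

```text
time: 4.83
ee_pos: [0.4602, -0.0651, 0.0336]
tcp_rot: [179.8, -43.0, 77.9]
wrist_force: [-0.0, -0.5, 0.2]
opening: 0.0853
grasp_force: 0.0
```

```bash
python3 -c "
from d import *
t=snap('top');s=snap('side');o=monitor.get_obs();print(o['ee_pos'],o['wrist_force'],o['time'])
R=Ro.from_euler('xyz',o['tcp_rot'],degrees=True).as_matrix()
for k in(-.04,-.03,0):
  print(k,[proj(t,o['ee_pos']+R@np.array([0,yy,k])).round(1).tolist() for yy in(-.05,.05)])
cv2.imwrite('pics/g3.png',cv2.resize(t['frame'][235:335,330:450,::-1],(720,600),interpolation=2))"
```

```text
[ 0.46053659 -0.06576316  0.03403948] [-0.37394992 -0.16612448 -0.06306838] 4.9333
-0.04 [[352.5, 305.6], [362.1, 265.1]]
-0.03 [[349.6, 305.0], [359.2, 264.7]]
0 [[340.9, 303.3], [350.4, 263.6]]
```

View pics/g3.png

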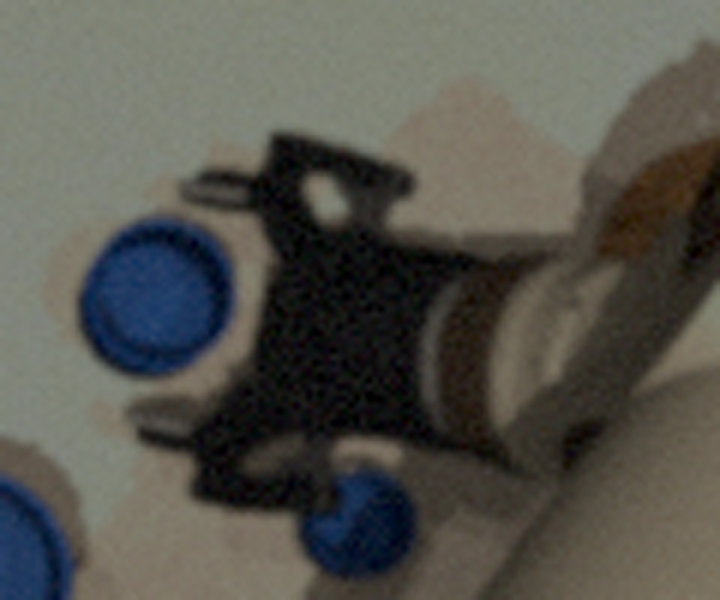

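The fingers now straddle the beaker without touching it, with their midpoint at (356,284.6), on its axis. The beaker hasn't moved. I'll go 6 mm further and close.

Emit:
carry_out(
  plan=[
    {"travel": [0.002,0.008,-0.008],"angular": [0,0,0],"grip": 1},
    {"travel": [0.003,0.013,-0.015],"angular": [0,0,0],"grip": 1},
    {"travel": [0.003,0.013,-0.015],"angular": [0,0,0],"grip": 0.4},
    {"travel": [0.003,0.013,-0.015],"angular": [0,0,0],"grip": 0.0},
    {"travel": [0.003,0.013,-0.015],"angular": [0,0,0],"grip": -0.5},
    {"travel": [0.003,0.013,-0.015],"angular": [0,0,0],"grip": -1},
    {"travel": [0.003,0.013,-0.015],"angular": [0,0,0],"grip": -1},
    {"travel": [0.003,0.013,-0.015],"angular": [0,0,0],"grip": -1},
  ],
  grip_force=45,
)

```text
time: 5.6
ee_pos: [0.4616, -0.062, 0.0298]
tcp_rot: [179.8, -43.0, 77.9]
wrist_force: [0.5, -0.9, 4.2]
opening: 0.0583
grasp_force: 48.4
```

Emit:
carry_out(
  plan=[
    {"travel": [0,0,0],"angular": [0,0,0],"grip": -1},
    {"travel": [0,0,0],"angular": [0,0,0],"grip": -1},
    {"travel": [0,0,0],"angular": [0,0,0],"grip": -1},
    {"travel": [0,0,0],"angular": [0,0,0],"grip": -1},
  ],
)

```text
time: 5.93
ee_pos: [0.4616, -0.062, 0.0298]
tcp_rot: [179.8, -43.0, 77.9]
wrist_force: [-0.2, -0.8, 5.4]
opening: 0.0582
grasp_force: 48.5
```

```bash
python3 -c "
from m import *
o=monitor.get_obs();print(o['opening'],o['grasp_force'],o['ee_pos'],o['tcp_rot'],o['wrist_force'])
for k in blobs(T,(100,120,40),(125,255,255)):
  x,y,w,h=cv2.boundingRect(k);print((x,y,w,h),onz(T,(x+w/2-.5,y+h/2-.5),.09).round(4))
cv2.imwrite('pics/g4.png',cv2.resize(T['frame'][235:335,330:450,::-1],(720,600),interpolation=2))"
```

```text
0.058050226441398754 48.517928989604115 [ 0.46161645 -0.06198407  0.02974324] [179.75245612 -43.0031568   77.93433408] [-0.78045221 -1.12041318  5.10867973]
(380, 314, 16, 17) [ 0.3689 -0.1626  0.09  ]
(306, 313, 36, 36) [ 0.345  -0.0137  0.09  ]
(343, 272, 25, 26) [ 0.4543 -0.085   0.09  ]
```

Gripped: opening 58 mm, 48 N, and the beaker is still in place. I'll lift 20 mm and carry it to about 120 mm in front of the spout axis.

Emit:
carry_out(
  plan=[
    {"travel": [0,0,0.02],"angular": [0,0,0],"grip": -1},
    {"travel": [0,0,0.045],"angular": [0,0,0],"grip": -1},
    {"travel": [0,0,0.067],"angular": [0,0,0],"grip": -1},
    {"travel": [0,0,0.067],"angular": [0,0,0],"grip": -1},
    {"travel": [0,0,0.067],"angular": [0,0,0],"grip": -1},
  ],
)

```text
time: 6.45
ee_pos: [0.4616, -0.062, 0.0499]
tcp_rot: [179.7, -43.0, 78.0]
wrist_force: [-0.5, -0.0, -1.1]
opening: 0.0582
grasp_force: 48.4
```

Emit:
carry_out(
  plan=[
    {"travel": [0.015,0.07,0],"angular": [0,0,0],"grip": -1},
    {"travel": [0.04,0.19,0],"angular": [0,0,0],"grip": -1},
    {"travel": [0.065,0.31,0],"angular": [0,0,0],"grip": -1},
    {"travel": [0.09,0.43,0],"angular": [0,0,0],"grip": -1},
    {"travel": [0.11,0.54,0],"angular": [0,0,0],"grip": -1},
    {"travel": [0.13,0.64,0],"angular": [0,0,0],"grip": -1},
    {"travel": [0.155,0.73,0],"angular": [0,0,0],"grip": -1},
    {"travel": [0.168,0.8,0],"angular": [0,0,0],"grip": -1},
  ],
)

```text
time: 7.12
ee_pos: [0.5117, 0.1803, 0.0495]
tcp_rot: [179.8, -43.0, 78.0]
wrist_force: [0.2, 0.3, -1.2]
opening: 0.0581
grasp_force: 48.4
```

```bash
python3 -c "
from m import *
o=monitor.get_obs();print(o['opening'],o['ee_pos'],o['tcp_rot'],o['wrist_force'],o['q'].round(0))
for c in(T,S):
 for k in blobs(c,(100,120,40),(125,255,255)):
  x,y,w,h=cv2.boundingRect(k);e=cv2.fitEllipse(k);print((x,y,w,h),onz(c,(x+w/2-.5,y+h/2-.5),.11).round(4),onz(c,e[0],.11).round(4))
D=np.array([.536,.2965,0]);u=np.array([.213,.977,0])
a=cv2.resize(T['frame'][180:310,140:300,::-1],(480,390),interpolation=2);b=cv2.resize(S['frame'][100:260,210:340,::-1],(317,390),interpolation=2)
cv2.imwrite('pics/ins.png',np.hstack([a,b]))"
```

```text
0.05837513451862359 [0.51108762 0.18072325 0.04941675] [179.7797834  -43.01271972  78.12868748] [ 0.2894895   0.95760827 -1.98300671] [ -3.  -7. -28.  60.  42. 102.]
(381, 314, 18, 16) [ 0.3699 -0.1648  0.11  ] [ 0.3694 -0.1641  0.11  ]
(242, 248, 26, 25) [0.5033 0.1522 0.11  ] [0.5036 0.1526 0.11  ]
(240, 351, 21, 31) [ 0.3723 -0.2127  0.11  ] [ 0.3732 -0.2127  0.11  ]
(212, 264, 41, 63) [ 0.3462 -0.0427  0.11  ] [ 0.3468 -0.0414  0.11  ]
(568, 0, 72, 208) [1.4335 0.5055 0.11  ] [1.4729 0.5292 0.11  ]
```

View pics/ins.png

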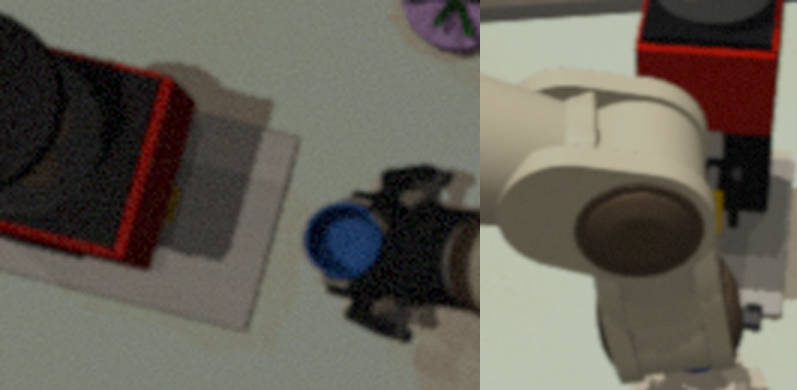

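The beaker is held upright at (0.5035, 0.1525), its rim at top-view (255,260) in line with the yellow plunger. That puts it 148 mm from the spout axis with about 1 mm of lateral error. I'll lower it 5 mm and go in.

Emit:
carry_out(
  plan=[
    {"travel": [0.006,0.03,-0.008],"angular": [0,0,0],"grip": -1},
    {"travel": [0.02,0.09,-0.017],"angular": [0,0,0],"grip": -1},
    {"travel": [0.033,0.15,-0.017],"angular": [0,0,0],"grip": -1},
    {"travel": [0.046,0.21,-0.017],"angular": [0,0,0],"grip": -1},
    {"travel": [0.059,0.27,-0.017],"angular": [0,0,0],"grip": -1},
    {"travel": [0.07,0.32,-0.017],"angular": [0,0,0],"grip": -1},
    {"travel": [0.08,0.36,-0.017],"angular": [0,0,0],"grip": -1},
    {"travel": [0.08,0.36,-0.017],"angular": [0,0,0],"grip": -1},
  ],
)

```text
time: 7.88
ee_pos: [0.5355, 0.2871, 0.044]
tcp_rot: [179.8, -43.0, 78.0]
wrist_force: [0.3, 0.1, -1.0]
opening: 0.0585
grasp_force: 48.9
```

Emit:
carry_out(
  plan=[
    {"travel": [0.003,0.015,0],"angular": [0,0,0],"grip": -1},
    {"travel": [0.006,0.03,0],"angular": [0,0,0],"grip": -1},
    {"travel": [0.009,0.045,0],"angular": [0,0,0],"grip": -1},
    {"travel": [0.013,0.06,0],"angular": [0,0,0],"grip": -1},
    {"travel": [0.016,0.073,0],"angular": [0,0,0],"grip": -1},
    {"travel": [0.016,0.073,0],"angular": [0,0,0],"grip": -1},
    {"travel": [0.016,0.073,0],"angular": [0,0,0],"grip": -1},
  ],
)

```text
time: 8.47
ee_pos: [0.5403, 0.3076, 0.0438]
tcp_rot: [179.9, -42.9, 77.9]
wrist_force: [-1.4, -3.9, -3.3]
opening: 0.058
grasp_force: 49.3
```

```bash
python3 -c "
from d import *
o=monitor.get_obs();p=o['ee_pos']+np.array([-.0077,-.028,0])-[.536,.2965,0]
print(o['time'],'x',p[0]*.213+p[1]*.977,'y',-.977*p[0]+.213*p[1],o['ee_pos'],o['tcp_rot'],o['wrist_force'],o['torque'],o['grasp_force'],o['q'].round(0))"
```

```text
8.4667 x -0.017182001030765313 y -0.0002954978904848942 [0.54032859 0.30764853 0.04384947] [179.85282341 -42.94492851  77.85923491] [-1.42992352 -3.92914303 -3.28201314] [-1.42898139  0.50472426  0.21321722] 49.266596334055066 [ 12.  -5. -28.  46.  39. 121.]
```

Emit:
carry_out(
  plan=[
    {"travel": [0.002,0.01,0],"angular": [0,0,0],"grip": -1},
    {"travel": [0.004,0.02,0],"angular": [0,0,0],"grip": -1},
    {"travel": [0.0065,0.03,0],"angular": [0,0,0],"grip": -1},
    {"travel": [0.0085,0.04,0],"angular": [0,0,0],"grip": -1},
    {"travel": [0.01,0.046,0],"angular": [0,0,0],"grip": -1},
    {"travel": [0.01,0.046,0],"angular": [0,0,0],"grip": -1},
  ],
)

```text
time: 8.97
ee_pos: [0.5429, 0.3206, 0.0433]
tcp_rot: [180.0, -42.9, 77.7]
wrist_force: [-5.9, -10.7, -1.6]
opening: 0.0586
grasp_force: 50.9
```

Emit:
carry_out(
  plan=[
    {"travel": [0.001,0.005,0],"angular": [0,0,0],"grip": -1},
    {"travel": [0.002,0.01,0],"angular": [0,0,0],"grip": -1},
    {"travel": [0.002,0.01,0],"angular": [0,0,0],"grip": -1},
  ],
)

```text
time: 9.22
ee_pos: [0.5425, 0.3227, 0.0429]
tcp_rot: [-179.8, -42.8, 77.5]
wrist_force: [-17.7, -24.3, 8.0]
opening: 0.0584
grasp_force: 42.6
```

```bash
cat > st.py <<'E'
from d import *
o=monitor.get_obs();p=o['ee_pos']+np.array([-.0077,-.028,0])-[.536,.2965,0]
print(o['time'],'x',p[0]*.213+p[1]*.977,'y',-.977*p[0]+.213*p[1],o['ee_pos'],o['tcp_rot'],o['wrist_force'],o['torque'],o['grasp_force'])
E
python3 st.py
```

```text
9.2167 x -0.002014711795645735 y 0.0008192625741993529 [0.54247032 0.32270595 0.04285222] [-179.84187458  -42.78860443   77.52025   ] [-17.70308798 -24.30716036   7.99664189] [-2.92516719  2.31488888  1.56704955] 42.562011275367695
```

The beaker is on the posts, at x≈−2 mm with about 27 N of push, plus a 12 N side force. I'll ease it sideways 1.5 mm and hold.

Emit:
carry_out(
  plan=[
    {"travel": [-0.002,0,0],"angular": [0,0,0],"grip": -1},
    {"travel": [-0.005,0.001,0],"angular": [0,0,0],"grip": -1},
    {"travel": [-0.005,0.001,0],"angular": [0,0,0],"grip": -1},
    {"travel": [-0.005,0.001,0],"angular": [0,0,0],"grip": -1},
    {"travel": [-0.005,0.001,0],"angular": [0,0,0],"grip": -1},
    {"travel": [-0.005,0.001,0],"angular": [0,0,0],"grip": -1},
    {"travel": [-0.005,0.001,0],"angular": [0,0,0],"grip": -1},
    {"travel": [-0.005,0.001,0],"angular": [0,0,0],"grip": -1},
  ],
)

```text
time: 9.88
ee_pos: [0.5424, 0.3227, 0.0429]
tcp_rot: [179.9, -42.8, 77.6]
wrist_force: [-5.9, -20.2, 2.4]
opening: 0.0582
grasp_force: 45.2
```

```bash
python3 st.py
```

```text
9.8833 x -0.00203327678136288 y 0.0008432179422449696 [0.54244296 0.32269291 0.04294593] [179.94290674 -42.77289398  77.60316937] [ -5.92886727 -20.20391904   2.37366595] [-3.08842256  1.16040037  0.18446389] 45.1606492701103
```

The side force is down to 1.5 N and the push is 21 N, so the beaker sits on both posts. I'll hold.

Emit:
carry_out(
  plan=[
    {"travel": [0,0,0],"angular": [0,0,0],"grip": -1},
    {"travel": [0,0,0],"angular": [0,0,0],"grip": -1},
    {"travel": [0,0,0],"angular": [0,0,0],"grip": -1},
    {"travel": [0,0,0],"angular": [0,0,0],"grip": -1},
    {"travel": [0,0,0],"angular": [0,0,0],"grip": -1},
    {"travel": [0,0,0],"angular": [0,0,0],"grip": -1},
    {"travel": [0,0,0],"angular": [0,0,0],"grip": -1},
    {"travel": [0,0,0],"angular": [0,0,0],"grip": -1},
  ],
)

```text
time: 10.55
ee_pos: [0.5425, 0.3227, 0.043]
tcp_rot: [179.9, -42.8, 77.6]
wrist_force: [-6.1, -20.2, 2.6]
opening: 0.058
grasp_force: 45.2
```

Emit:
carry_out(
  plan=[
    {"travel": [0,0,0],"angular": [0,0,0],"grip": -1},
    {"travel": [0,0,0],"angular": [0,0,0],"grip": -1},
    {"travel": [0,0,0],"angular": [0,0,0],"grip": -1},
    {"travel": [0,0,0],"angular": [0,0,0],"grip": -1},
    {"travel": [0,0,0],"angular": [0,0,0],"grip": -1},
    {"travel": [0,0,0],"angular": [0,0,0],"grip": -1},
    {"travel": [0,0,0],"angular": [0,0,0],"grip": -1},
    {"travel": [0,0,0],"angular": [0,0,0],"grip": -1},
  ],
)

```text
time: 11.22
ee_pos: [0.5425, 0.3226, 0.0429]
tcp_rot: [179.9, -42.8, 77.6]
wrist_force: [-6.9, -20.6, 2.2]
opening: 0.0577
grasp_force: 45.2
```

Emit:
carry_out(
  plan=[
    {"travel": [0,0,0],"angular": [0,0,0],"grip": -1},
    {"travel": [0,0,0],"angular": [0,0,0],"grip": -1},
    {"travel": [0,0,0],"angular": [0,0,0],"grip": -1},
    {"travel": [0,0,0],"angular": [0,0,0],"grip": -1},
    {"travel": [0,0,0],"angular": [0,0,0],"grip": -1},
    {"travel": [0,0,0],"angular": [0,0,0],"grip": -1},
    {"travel": [0,0,0],"angular": [0,0,0],"grip": -1},
    {"travel": [0,0,0],"angular": [0,0,0],"grip": -1},
  ],
)

```text
time: 11.88
ee_pos: [0.5425, 0.3227, 0.0429]
tcp_rot: [179.9, -42.8, 77.6]
wrist_force: [-6.8, -20.5, 1.4]
opening: 0.0584
grasp_force: 45.2
```

Emit:
carry_out(
  plan=[
    {"travel": [0,0,0],"angular": [0,0,0],"grip": -1},
    {"travel": [0,0,0],"angular": [0,0,0],"grip": -1},
    {"travel": [0,0,0],"angular": [0,0,0],"grip": -1},
    {"travel": [0,0,0],"angular": [0,0,0],"grip": -1},
    {"travel": [0,0,0],"angular": [0,0,0],"grip": -1},
    {"travel": [0,0,0],"angular": [0,0,0],"grip": -1},
    {"travel": [0,0,0],"angular": [0,0,0],"grip": -1},
    {"travel": [0,0,0],"angular": [0,0,0],"grip": -1},
  ],
)

```text
time: 12.55
ee_pos: [0.5425, 0.3227, 0.043]
tcp_rot: [179.9, -42.8, 77.6]
wrist_force: [-6.6, -20.8, 1.7]
opening: 0.0577
grasp_force: 45.2
```

```bash
python3 st.py; python3 -c "
from m import *
a=cv2.imread('pics/side0.png')[60:110,270:340,::-1].astype(int);b=S['frame'][60:110,270:340].astype(int)
d=np.abs(a-b).sum(2);print('hopper change px',(d>60).sum(),np.argwhere(d>60).mean(0)+[60,270] if (d>60).any() else '')"
```

```text
12.55 x -0.0020482940771941317 y 0.0008297620597781702 [0.54245291 0.32267537 0.0429552 ] [179.94115118 -42.77239067  77.60316016] [ -6.60745946 -20.78786487   1.67479923] [-3.08089878  1.17890464  0.17920319] 45.16016203444451
hopper change px 162 [102.82716049 276.9382716 ]
```

Withdrawing straight out, then checking inside the beaker by colour.

Emit:
carry_out(
  plan=[
    {"travel": [-0.006,-0.03,0],"angular": [0,0,0],"grip": -1},
    {"travel": [-0.018,-0.08,0],"angular": [0,0,0],"grip": -1},
    {"travel": [-0.034,-0.155,0.004],"angular": [0,0,0],"grip": -1},
    {"travel": [-0.052,-0.24,0.01],"angular": [0,0,0],"grip": -1},
    {"travel": [-0.07,-0.32,0.016],"angular": [0,0,0],"grip": -1},
    {"travel": [-0.087,-0.4,0.02],"angular": [0,0,0],"grip": -1},
    {"travel": [-0.1,-0.46,0.02],"angular": [0,0,0],"grip": -1},
    {"travel": [-0.107,-0.49,0.02],"angular": [0,0,0],"grip": -1},
  ],
)

```text
time: 13.32
ee_pos: [0.5109, 0.1763, 0.0509]
tcp_rot: [179.7, -43.0, 77.9]
wrist_force: [-0.0, -0.3, -0.9]
opening: 0.058
grasp_force: 48.4
```

```bash
cat > ck.py <<'E'
from m import *
o=monitor.get_obs();print(o['time'],o['ee_pos'],o['wrist_force'],o['opening'])
def beak(c):
    ks=[k for k in blobs(c,(100,120,40),(125,255,255),100)]
    for k in ks:
        x,y,w,h=cv2.boundingRect(k)
        sub=c["frame"][y:y+h,x:x+w];hs=cv2.cvtColor(sub,cv2.COLOR_RGB2HSV)
        br=(sub[:,:,0].astype(int)>sub[:,:,2].astype(int)+8);hull=np.zeros(br.shape,np.uint8);cv2.fillConvexPoly(hull,cv2.convexHull(k)-[x,y],1)
        br&=hull>0
        e=cv2.minEnclosingCircle(k)
        n,l,s,cc=cv2.connectedComponentsWithStats(br.astype(np.uint8))
        print((x,y,w,h),np.round(e[0],1),round(e[1],1),"brown",br.sum(),[(int(s[i,4]),(cc[i]+[x,y]).round(1).tolist()) for i in range(1,n) if s[i,4]>5],[onz(c,(x+w/2-.5,y+h/2-.5),z)[:2].round(4).tolist() for z in(.09,.096,.11)])
beak(T)
E
python3 ck.py
```

```text
13.4167 [0.51113414 0.17679383 0.05071758] [ 0.98898261 -0.19631797 -1.02519932] 0.05800083939569431
(380, 314, 18, 17) [388.9 321.7] 8.9 brown 0 [] [[0.369, -0.1649], [0.3689, -0.1642], [0.3687, -0.1626]]
(244, 248, 26, 26) [256.5 260.3] 12.7 brown 183 [(183, [257.3, 262.4])] [[0.5045, 0.1494], [0.5038, 0.1488], [0.5023, 0.1474]]
```

There are 183 brown pixels inside the beaker, more than one walnut (about 117) could show, so both are in. Now I'll carry it to the coaster, raised about 55 mm on the way.

Emit:
carry_out(
  plan=[
    {"travel": [0,-0.02,0.05],"angular": [0,0,0],"grip": -1},
    {"travel": [-0.005,-0.08,0.11],"angular": [0,0,0],"grip": -1},
    {"travel": [-0.01,-0.16,0.16],"angular": [0,0,0],"grip": -1},
    {"travel": [-0.018,-0.25,0.18],"angular": [0,0,0],"grip": -1},
    {"travel": [-0.026,-0.35,0.18],"angular": [0,0,0],"grip": -1},
    {"travel": [-0.033,-0.45,0.18],"angular": [0,0,0],"grip": -1},
    {"travel": [-0.038,-0.55,0.18],"angular": [0,0,0],"grip": -1},
    {"travel": [-0.043,-0.65,0.18],"angular": [0,0,0],"grip": -1},
  ],
)

```text
time: 14.08
ee_pos: [0.4981, -0.0178, 0.1047]
tcp_rot: [179.7, -43.0, 78.0]
wrist_force: [0.4, -0.3, -1.0]
opening: 0.0582
grasp_force: 48.8
```

Emit:
carry_out(
  plan=[
    {"travel": [-0.005,-0.1,0],"angular": [0,0,0],"grip": -1},
    {"travel": [-0.012,-0.2,0],"angular": [0,0,0],"grip": -1},
    {"travel": [-0.02,-0.31,0],"angular": [0,0,0],"grip": -1},
    {"travel": [-0.026,-0.42,0],"angular": [0,0,0],"grip": -1},
    {"travel": [-0.033,-0.53,0],"angular": [0,0,0],"grip": -1},
    {"travel": [-0.038,-0.63,0],"angular": [0,0,0],"grip": -1},
    {"travel": [-0.043,-0.71,0],"angular": [0,0,0],"grip": -1},
    {"travel": [-0.045,-0.77,0],"angular": [0,0,0],"grip": -1},
  ],
)

```text
time: 14.75
ee_pos: [0.4847, -0.2499, 0.1037]
tcp_rot: [179.7, -43.0, 77.9]
wrist_force: [1.9, 0.4, -1.1]
opening: 0.0579
grasp_force: 48.8
```

```bash
python3 ck.py; python3 -c "
from m import *
o=monitor.get_obs();print(o['tcp_rot'],o['q'].round(0),'togo',(np.array([.4845,-.304,.0358])-o['ee_pos']).round(4))
z=.09+o['ee_pos'][2]-.0298
k=[k for k in blobs(T,(100,120,40),(125,255,255),100)][-1]
for k in blobs(T,(100,120,40),(125,255,255),100):print(z,onz(T,cv2.minEnclosingCircle(k)[0],z).round(4))
for c in(T,S):
 for k in blobs(c,(8,90,90),(20,255,255)):print(cv2.boundingRect(k))"
```

```text
14.85 [ 0.48482316 -0.25015889  0.10332107] [-0.14818241  0.43029197 -0.9050984 ] 0.057849543469835674
(380, 314, 18, 16) [388.7 322. ] 8.8 brown 0 [] [[0.3702, -0.1649], [0.3701, -0.1642], [0.3698, -0.1625]]
(306, 313, 36, 37) [322.9 330.8] 18.2 brown 0 [] [[0.3438, -0.0137], [0.3438, -0.0136], [0.3439, -0.0134]]
(426, 262, 31, 26) [440.3 274.6] 15.8 brown 165 [(165, [439.2, 275.0])] [[0.4838, -0.2875], [0.4832, -0.2863], [0.4819, -0.2835]]
[179.79229587 -42.99876066  77.90232522] [-46.  26.  13. 105.  35.  48.] togo [-0.0002 -0.0562 -0.0681]
0.16414652082013487 [ 0.3684 -0.1575  0.1641]
0.16414652082013487 [ 0.3443 -0.0117  0.1641]
0.16414652082013487 [ 0.4742 -0.2718  0.1641]
(331, 127, 45, 45)
(174, 391, 47, 43)
(213, 380, 20, 22)
(418, 294, 53, 44)
(30, 258, 26, 19)
```

Emit:
carry_out(
  plan=[
    {"travel": [0,-0.05,0],"angular": [0,0,0],"grip": -1},
    {"travel": [0,-0.11,-0.02],"angular": [0,0,0],"grip": -1},
    {"travel": [0,-0.16,-0.06],"angular": [0,0,0],"grip": -1},
    {"travel": [0,-0.187,-0.1],"angular": [0,0,0],"grip": -1},
    {"travel": [0,-0.187,-0.14],"angular": [0,0,0],"grip": -1},
    {"travel": [0,-0.187,-0.17],"angular": [0,0,0],"grip": -1},
    {"travel": [0,-0.187,-0.19],"angular": [0,0,0],"grip": -1},
    {"travel": [0,-0.187,-0.2],"angular": [0,0,0],"grip": -1},
  ],
)

```text
time: 15.62
ee_pos: [0.484, -0.3027, 0.0435]
tcp_rot: [179.9, -43.0, 77.9]
wrist_force: [-0.1, 0.2, -1.0]
opening: 0.0578
grasp_force: 48.9
```

Emit:
carry_out(
  plan=[
    {"travel": [0,0,-0.004],"angular": [0,0,0],"grip": -1},
    {"travel": [0,0,-0.008],"angular": [0,0,0],"grip": -1},
    {"travel": [0,0,-0.012],"angular": [0,0,0],"grip": -1},
    {"travel": [0,0,-0.016],"angular": [0,0,0],"grip": -1},
    {"travel": [0,0,-0.018],"angular": [0,0,0],"grip": -1},
    {"travel": [0,0,-0.018],"angular": [0,0,0],"grip": -1},
  ],
)

```text
time: 16.12
ee_pos: [0.4842, -0.304, 0.039]
tcp_rot: [179.8, -43.0, 77.9]
wrist_force: [-1.0, -0.2, -0.9]
opening: 0.0581
grasp_force: 48.9
```

```bash
python3 ck.py
```

```text
16.2167 [ 0.48418645 -0.30402696  0.03908499] [ 0.13329771  0.05786967 -1.84979573] 0.05821156223467134
(381, 314, 18, 17) [389.3 321.7] 8.7 brown 0 [] [[0.3691, -0.1672], [0.369, -0.1665], [0.3687, -0.1649]]
(306, 313, 36, 36) [323.5 330.5] 18.2 brown 0 [] [[0.345, -0.0137], [0.345, -0.0136], [0.345, -0.0134]]
(446, 266, 27, 25) [459.  277.4] 13.7 brown 148 [(148, [456.4, 278.4])] [[0.4767, -0.3299], [0.4762, -0.3285], [0.475, -0.3253]]
```

The beaker is about 4 mm from the coaster's centre. I'll lower it the last few millimetres until the wrist feels contact.

Emit:
carry_out(
  plan=[
    {"travel": [0,0,-0.003],"angular": [0,0,0],"grip": -1},
    {"travel": [0,0,-0.006],"angular": [0,0,0],"grip": -1},
    {"travel": [0,0,-0.009],"angular": [0,0,0],"grip": -1},
    {"travel": [0,0,-0.009],"angular": [0,0,0],"grip": -1},
  ],
)

```text
time: 16.55
ee_pos: [0.4841, -0.3039, 0.036]
tcp_rot: [179.8, -43.0, 77.9]
wrist_force: [-0.5, 0.3, -1.1]
opening: 0.0579
grasp_force: 48.9
```

Emit:
carry_out(
  plan=[
    {"travel": [0,0,-0.002],"angular": [0,0,0],"grip": -1},
    {"travel": [0,0,-0.004],"angular": [0,0,0],"grip": -1},
    {"travel": [0,0,-0.004],"angular": [0,0,0],"grip": -1},
  ],
)

```text
time: 16.8
ee_pos: [0.4842, -0.304, 0.0359]
tcp_rot: [179.8, -43.0, 77.9]
wrist_force: [-0.4, -0.3, 4.6]
opening: 0.058
grasp_force: 49.5
```

The wrist force rises from −1 to +4.6 N, so the beaker stands on the coaster. Opening.

Emit:
carry_out(
  plan=[
    {"travel": [0,0,0],"angular": [0,0,0],"grip": 0.4},
    {"travel": [0,0,0],"angular": [0,0,0],"grip": 0.6},
    {"travel": [0,0,0],"angular": [0,0,0],"grip": 0.8},
    {"travel": [0,0,0],"angular": [0,0,0],"grip": 1},
    {"travel": [0,0,0],"angular": [0,0,0],"grip": 1},
    {"travel": [0,0,0],"angular": [0,0,0],"grip": 1},
    {"travel": [0,0,0],"angular": [0,0,0],"grip": 1},
    {"travel": [0,0,0],"angular": [0,0,0],"grip": 1},
  ],
)

```text
time: 17.47
ee_pos: [0.4842, -0.304, 0.0351]
tcp_rot: [179.8, -43.0, 77.9]
wrist_force: [-0.2, 0.4, 0.2]
opening: 0.0857
grasp_force: 0.0
```

```bash
python3 ck.py
```

```text
17.5667 [ 0.48416088 -0.30398815  0.03506981] [-0.43002727 -0.59750421 -0.02835661] 0.08544742589798383
(381, 314, 18, 17) [389.1 321.7] 8.9 brown 0 [] [[0.3691, -0.1672], [0.369, -0.1665], [0.3687, -0.1649]]
(306, 313, 36, 36) [323.5 330.7] 18.0 brown 0 [] [[0.345, -0.0137], [0.345, -0.0136], [0.345, -0.0134]]
(443, 266, 30, 25) [457.4 280.2] 15.5 brown 143 [(143, [456.4, 278.4])] [[0.4766, -0.3264], [0.4761, -0.325], [0.4748, -0.3218]]
```

Emit:
carry_out(
  plan=[
    {"travel": [-0.004,-0.018,0.02],"angular": [0,0,0],"grip": 1},
    {"travel": [-0.012,-0.053,0.058],"angular": [0,0,0],"grip": 1},
    {"travel": [-0.024,-0.107,0.117],"angular": [0,0,0],"grip": 1},
    {"travel": [-0.036,-0.16,0.176],"angular": [0,0,0],"grip": 1},
    {"travel": [-0.048,-0.213,0.234],"angular": [0,0,0],"grip": 1},
    {"travel": [-0.059,-0.267,0.293],"angular": [0,0,0],"grip": 1},
    {"travel": [-0.059,-0.267,0.293],"angular": [0,0,0],"grip": 1},
    {"travel": [-0.059,-0.267,0.293],"angular": [0,0,0],"grip": 1},
  ],
)

```text
time: 18.23
ee_pos: [0.4664, -0.3853, 0.1235]
tcp_rot: [179.7, -42.9, 77.9]
wrist_force: [0.3, -0.8, -0.1]
opening: 0.0855
grasp_force: 0.0
```

```bash
python3 ck.py; python3 -c "
from m import *
for nm,c in(('top',T),('side',S)):
 for col,lo,hi in(('blue',(100,120,40),(125,255,255)),('yel',(22,150,80),(32,255,255)),('green',(55,150,20),(80,255,160)),('cork',(8,90,90),(20,255,255)),('lilac',(125,60,60),(150,255,255))):
  print(nm,col,[cv2.boundingRect(k) for k in blobs(c,lo,hi,40)])"
```

```text
18.3333 [ 0.4664266  -0.38378193  0.12222873] [-0.03170816  0.2723009   0.91188319] 0.08531337889232256
(380, 314, 19, 17) [389.1 322.6] 9.1 brown 0 [] [[0.369, -0.1661], [0.3689, -0.1654], [0.3687, -0.1637]]
(306, 313, 36, 36) [323.2 330.6] 18.1 brown 0 [] [[0.345, -0.0137], [0.345, -0.0136], [0.345, -0.0134]]
(443, 266, 29, 25) [456.8 279.6] 14.9 brown 144 [(144, [456.4, 278.5])] [[0.4766, -0.3252], [0.4761, -0.3238], [0.4748, -0.3206]]
top blue [(381, 314, 18, 17), (306, 313, 36, 36), (445, 266, 27, 25)]
top yel []
top green [(346, 184, 26, 29), (285, 166, 22, 13)]
top cork [(429, 258, 47, 47), (331, 127, 45, 45)]
top lilac [(276, 180, 33, 17)]
side blue [(299, 407, 31, 47), (240, 351, 21, 30), (211, 264, 42, 63), (568, 0, 72, 208)]
side yel [(298, 178, 11, 18)]
side green [(373, 288, 31, 49), (380, 233, 25, 15)]
side cork [(316, 421, 27, 41), (304, 420, 13, 13), (418, 294, 53, 44)]
side lilac [(372, 238, 37, 39)]
```

```bash
python3 -c "
from m import *
f=T['frame'].astype(int)[264:293,440:474];br=((f[:,:,0]>f[:,:,2]+8)&(f.sum(2)>0)).astype(np.uint8)
for r in range(29):print(''.join('B' if f[r,c,2]>f[r,c,0]+20 else ('#' if br[r,c] else '.') for c in range(34)))
for z in(.006,.096):print([proj(S,(.477+a,-.330+b,z)).round(0).tolist() for a,b in((-.03,0),(.03,0),(0,-.03),(0,.03))])"
```

```text
################################..
################.......########...
#############..BBBBBBBBB.########.
############.BBBBBBBBBBBBB.######.
##########.BBBBBBBBBBBBBBBBB.#####
########.BBBBBBBBBBBBBBBBBBBB.####
######..BBBBBBBBBBBBBBBBBBBBBB####
#####..BBBBBBBBBBB..BBBBBBBBBBB###
####..BBBBBBBBB.####....BBBBBBB.##
####B.BBBBBBBB.#######...BBBBBBB##
###.BBBBBBBBB.#########.BBBBBBBB##
##.BBBBBBB..############BBBBBBBB.#
#.BBBBBBB.##############.BBB.BBB.#
#.BBBBBBB.##############..BBBBBB.#
#.BB.BBBB###############..BBBBBB.#
#.BBBBBBB.##############.BBBB.BBB#
#.BBBBBBB.##############.BBBBBBB.#
#.BBBBBBB.#############.B.BBBBBB.#
#.BBBBBBBB############..BBBB.BBB##
##BB.BBBBB.#########.BBBBBBBBBB.##
##.BBBBBBBB.#####BBBBBBBB.BBBBB.##
##.BBBBBBBBB.###BBBBBBBBB.BBBB.###
###BBBB.BBBBB...BBBBBBBBBBBBB.####
###..BBBBBBBBBBBBBBBBBBBBBBB.#####
####.BBB.BBBBBBBBBBBBBBBBB..######
######.BBBBBBBBBBBBBBBBB..########
#######.BB.BBBBBBBBBB.############
#########........#################
##################################
[[297.0, 442.0], [327.0, 439.0], [314.0, 456.0], [310.0, 426.0]]
[[296.0, 423.0], [329.0, 419.0], [315.0, 437.0], [311.0, 405.0]]
```

The brown shape is two overlapping balls inside the beaker. The side-view outline matches an upright beaker on the coaster, the plunger is back out, and everything else is unmoved.

```bash
python3 -c "
from workcell import ticket
print(ticket.job_done())"
```

```text
the job is handed in; nothing more can be done
None
```

I handed the job in: my last camera check showed the beaker upright on the rightmost coaster with both walnuts in it, the plunger back out, and the plant and soap bottle unmoved; I didn't re-measure the mug, but the arm never went near it.

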